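Stand a lens barrel in its holding fixture and lock the jaw

TASK

Stand the long lens barrel upright in the corner of the holding fixture: slide it along the base plate until its foot butts against the tall stop, next to the side fence, and tip it up there by its other end, without ever lifting the foot clear of the plate. Then squeeze the jaw's lock tab and, keeping it squeezed, slide the jaw up snug against the standing barrel and let the tab spring back. Leave the other things on the bench where they are.

Things in the scene. Friction and masses are not known exactly. Their poses are not given: they have to be found in the camera images.
- plate: Cream-painted steel base plate, 300 (x) by 340 (y) by 12 mm, fixed to the bench; origin at the centre of its underside, z up, +x away from the robot at yaw 0. Near its -y edge an aluminium stop wall and a lower side fence form a corner; a steel rail with the jaw runs to the corner along x from the -x edge.
- nest (a point): Point on the plate's top face, at plate (50, -90, 12) mm, where the centre of the barrel's foot stands when the barrel is upright and touches both stop and fence. Axes parallel to the plate's. The stop's face is 22 mm from it on the -y side, the fence's face 22 mm on the +x side, the jaw on the -x side; the +y side is open plate, from where the barrel comes.
- stop (a point): Centre of the top of the stop, an aluminium wall 60 (x) by 12 (y) by 45 mm high on the plate; its face looks to plate +y, 6 mm from this point. Axes parallel to the plate's.
- fence (a point): Centre of the top of the side fence, an aluminium wall 12 (x) by 45 (y) by 35 mm high on the plate, adjoining the stop's +x end; its face looks to plate -x, 6 mm from this point. Axes parallel to the plate's.
- lens: Lens barrel, black, round, 140 mm long, 0.28 to 0.5 kg, lying level on its two end rims of 44 mm diameter: the foot rim 14 mm wide, the top rim 6 mm, body between 38 mm, neck of 28 mm and 22 mm long below the top rim. Foot towards the stop, 50 to 100 mm short of it, within 20 degrees of square. Origin at the centre of the foot's end face; own +x runs along the axis to the top.
- lens_top (a point): Centre of the barrel's top end face, 140 mm from the foot. Pinched lightly (20 to 30 N) across its thin top rim, the barrel swings between the finger pads as the rim is lifted. Tipped up at the stop, the foot's upper edge slides down the stop and its lower edge moves out on the plate (foot centre 22 sin e mm from the stop, 22 cos e mm above the plate, e the elevation).
- jaw (a joint): Sliding of the jaw along its rail, m: 0 fully open, grows towards the fence (plate +x); at 0.060 its face touches a barrel standing on the nest; stops at 0.066 if there is none. Starts between 0 and 0.025. Runs easily (1 to 2 N) while the tab is squeezed; otherwise it shifts by 3 mm at most, then its lock holds it.
- jaw_tab (a joint): Lock tab of the jaw, m: 0.006 fully squeezed towards the fixed grip (plate -y); released -0.001 to 0.0018, as its lock pin falls between the pins of a rack 6 mm apart (or rests on one) and seats with the jaw at 0, 0.006 ... 0.060. Spring force 7 N at 0 to 11 N fully squeezed. The lock is clear from 0.002; keep it squeezed 0.003 or more.
- jaw_handle (a point): Point 56 mm above the bench midway between the outer faces of the jaw's upright steel fixed grip (-y side) and its ribbed black lock tab (+y side); axes parallel to the plate's. The outer faces are 36 mm apart along y, 30 mm when squeezed; 30 and 24 mm wide along x; they rise from 30 to 68 mm above the bench. Pinch both together along y.
- jaw_face (a point): Centre of the jaw's flat clamping face (34 mm wide, 30 mm high), which looks to plate +x; 75 mm ahead of the handle.
- eyepiece: Bystander: small stepped black eyepiece, 34 mm diameter, 40 mm high, standing on the plate's near +y corner; origin at the centre of its underside.
- spool: Bystander: spool of solder, 60 mm diameter, 40 mm high, on the bench to the left; origin at the centre of its underside.
- screwdriver: Bystander: screwdriver, 170 mm long, lying on the bench to the right.
- cup: Bystander: clear plastic cup, 64 mm diameter, 60 mm high, on the bench to the right; origin at the centre of its underside.

How it is judged:
By the outcome, as a careful person would: the job done as asked, in the order asked, and still so for the second after the job is handed in, with the robot touching nothing.
It also fails if it takes over 54 s, if anything falls off the work surface, if the arm or the gripper's body presses on something with over 40 N, if the wrist force passes 120 N, or if a joint passes its speed limit or range.

ROBOT

A 6-joint arm with a two-finger parallel gripper is mounted at the origin on the work surface. World frame = base frame: x ahead of the robot, y to its left, z up, the work surface at z = 0. Lengths are in m, angles in rad, forces in N, time in s.
With the tool pointing down it reaches from about 0.325 to 1 m from the base axis. Payload 5.1 kg.
Tool frame: the origin (TCP) lies at the very end of the fingers, on their centre line; the grasp point (between the pads) lies 19 mm behind it; z points along the fingers, y is the line along which they close (so a half turn about z gives the same grasp; the last joint's range is limited). The gripper opens to 85 mm and grips with 20 to 120 N. Pads are 22 mm wide; open, the fingers measure 114 mm over their backs; the gripper's body (76 mm by 85 mm) begins 54 mm behind the grasp point. The pads swing forward as they close: fully open they stand 13 mm farther back than shut.
Start: joints at [1.121, 0.124, 1.65, -0, 1.367, -0.083], TCP at [0.233, 0.607, 0.231] pointing down, gripper open.
Joint ranges: [-2.61, 2.61], [-1.02, 2.33], [0.03, 2.71], [-1.35, 4.49], [0.32, 2.68], [-2.91, 2.91]. Speed limits (rad/s): [2.57, 2.57, 3.14, 3.14, 3.14, 3.14].

INTERFACE

Orientations are given as a unit quaternion [w, x, y, z].
In Python, from plant import robot gives the robot as it stands.
- The arm moves only by the shell command python3 jog.py 'ROWS' [OPENING] [FORCE]. ROWS is a JSON list of rows, 1 to 5 of them, each of 6 numbers: dx, dy, dz in m, then a rotation vector rx, ry, rz in rad; each row is the pose to reach, as a shift and turn from the pose commanded when the command began, along the tool's axes at that moment; what a row does not reach only later rows make up. A row lasts 1/10 s, in which the tool goes at most 0.05 m and 0.15 rad, less where a joint would pass 70% of its speed; a pose out of reach is approached as far as the arm can. OPENING is the finger opening in m, set as the command begins (- or left out keeps the last). The fingers move at their own pace and stop on an object; FORCE is the grip in N (left out, the last holds). Time passes only in rows, so rows that do not move let the fingers close. It prints the time, the measured TCP pose, the force, the opening and the grip force at its end.
- robot.get_obs(): the state, without advancing time (a new reading comes with each control period).
- robot.get_image(name): name is "scene" or "top" or "wrist"; returns a dict with "image" (400x640x3 uint8, red, green, blue), "camera_matrix" (3x3 intrinsics, pixels), "R" (3x3) and "t" (3): a world point X has camera coordinates R X + t. Camera axes: x right, y down, z forward; pixel columns grow to the right and rows downward; lengths in m; the calibration is good to about 2 mm. A picture is of the moment at which its call begins. There is no depth.
- robot.hand_in(): hands the job in; it is judged then, once.
The state is a dict: "time": time; "q": joint angles; "qvel": joint speeds; "joint_torque": joint torques, N m; "tool_pos": TCP position; "ee_rot": TCP orientation; "ft_force": force on the tool from outside, world axes, zero at the start; "wrist_torque": the same for the moment, N m; "finger_gap": finger opening in m; "gripper_force": force on a finger pad.
Only numpy, scipy, OpenCV 4.12 (cv2) and the standard library are available. Lean on these libraries where they do the work, as an engineer would, in place of code of your own. Each camera call takes 0.05 s, during which the arm holds its last target. There are 200 camera calls.

## Working session

There is one attempt and no reset: what is moved stays moved. The work goes in short steps, Python scripts to look and compute and a shell command to move; the robot and the scene stay as the last step left them, time stands still between calls to the robot, and variables do not carry over. Pictures are saved under pics/ and viewed, at most 10 in all, crops included, and the job is handed in when it is done.

```bash
ls; mkdir -p pics; cat > h.py <<'E'
import numpy as np, cv2
from plant import robot
from scipy.spatial.transform import Rotation as Ro
def grab(n,f):
    d=robot.get_image(n); cv2.imwrite(f'pics/{f}.png',d['image'][:,:,::-1]); np.savez(f'pics/{f}.npz',**d); return d
def ray(d,u,v):
    K,R,t=d['camera_matrix'],d['R'],d['t']
    return -R.T@t, R.T@np.linalg.solve(K,[u,v,1.])
def plane(d,u,v,z):
    o,r=ray(d,u,v); return o+r*(z-o[2])/r[2]
def tri(*l):
    A=0;b=0
    for d,u,v in l:
        o,r=ray(d,u,v); r=r/np.linalg.norm(r); P=np.eye(3)-np.outer(r,r); A=A+P; b=b+P@o
    return np.linalg.solve(A,b)
def proj(d,X):
    c=d['R']@np.array(X)+d['t']; p=d['camera_matrix']@c; return p[:2]/p[2]
def ld(f): return dict(np.load(f'pics/{f}.npz'))
def tool():
    o=robot.get_obs(); q=o['ee_rot']; return np.array(o['tool_pos']),Ro.from_quat([q[1],q[2],q[3],q[0]]).as_matrix(),o
E
python3 - <<'E'
from h import *
for n in('top','scene','wrist'):
    d=grab(n,n+'0'); print(n,-d['R'].T@d['t'],d['R'][2],d['camera_matrix'][0])
p,R,o=tool();print(p,R,o['time'],o['finger_gap'])
E
```

```text
jog.py
pics
plant.py
top [0.45445409 0.0060115  1.07201538] [ 0.09691719  0.0184862  -0.99512076] [366.80633008   0.         322.7360184 ]
scene [1.03776388 0.04322498 0.8980454 ] [-0.50171159 -0.04970697 -0.86360564] [388.74032186   0.         324.0626353 ]
wrist [0.15776243 0.63362418 0.37292944] [ 0.29165078 -0.1137753  -0.94973417] [281.15468782   0.         316.73148627]
[0.23292298 0.60632647 0.23033961] [[-9.33497011e-01  3.58584469e-01 -7.14104583e-04]
 [ 3.58585150e-01  9.33495891e-01 -1.45298666e-03]
 [ 1.45595244e-04 -1.61242600e-03 -9.99998689e-01]] 0.15 0.08540684672499849
```

View pics/top0.png

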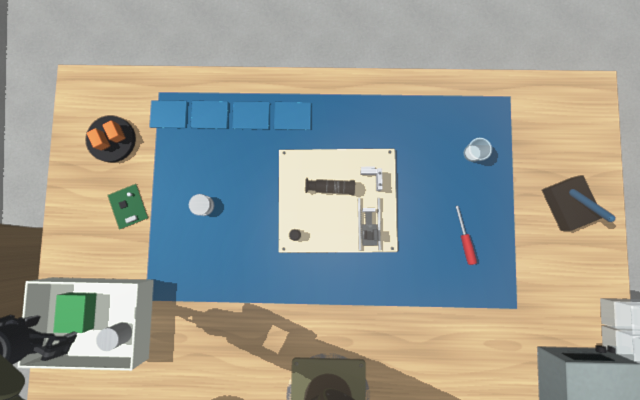

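View pics/scene0.png

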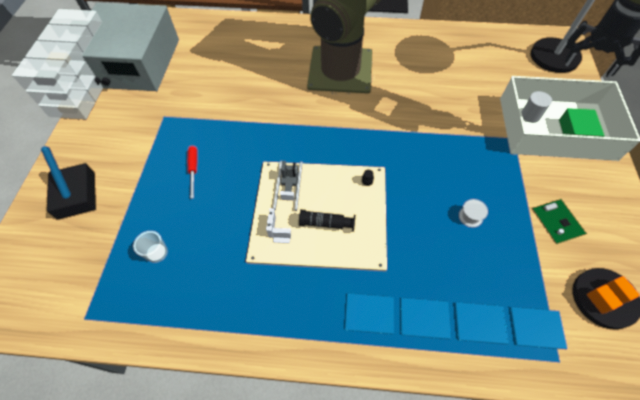

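The top view shows the plate at about (338,200), the lens from (305,185) at its top end to (356,187) at its foot, the stop at about (379,180), the jaw at about (370,228) and the eyepiece at (295,235). The scene view agrees.

```bash
python3 - <<'E'
from h import *
res={}
for n in('top0','scene0'):
    d=ld(n); im=d['image'].astype(int)
    r,g,b=im[...,0],im[...,1],im[...,2]
    m=((r>170)&(g>160)&(b>120)&(r-b>12)&(r-b<75)).astype(np.uint8)
    m=cv2.morphologyEx(m,cv2.MORPH_OPEN,np.ones((3,3)))
    x0,y0,x1,y1=(270,140,405,260) if n=='top0' else (235,155,400,280)
    z=np.zeros_like(m); z[y0:y1,x0:x1]=m[y0:y1,x0:x1]
    c=max(cv2.findContours(z,0,2)[0],key=cv2.contourArea)
    h=cv2.convexHull(c); P=np.array([plane(d,u,v,.012)[:2] for u,v in h[:,0].astype(float)])
    rc=cv2.minAreaRect((P*1000).astype(np.float32)); print(n,rc,cv2.boxPoints(rc).round(1).tolist())
    bl=np.zeros_like(m); bl[y0:y1,x0:x1]=((r+g+b)<150)[y0:y1,x0:x1]
    for c in cv2.findContours(bl,0,2)[0]:
        if cv2.contourArea(c)>40: print(cv2.contourArea(c),cv2.minAreaRect(c),[plane(d,*p,.034).round(3).tolist() for p in cv2.boxPoints(cv2.minAreaRect(c))])
a=ld('top0')['image'][135:265,265:410,::-1]; b=ld('scene0')['image'][150:280,235:400,::-1]
cv2.imwrite('pics/c1.png',np.hstack([cv2.resize(x,(395,400),interpolation=3) for x in(a,b)]))
E
```

```text
top0 ((550.080078125, -15.923538208007812), (298.4728088378906, 337.76031494140625), 1.71653151512146) [[395.8999938964844, 148.39999389648438], [406.0, -189.1999969482422], [704.2999877929688, -180.3000030517578], [694.2000122070312, 157.39999389648438]]
scene0 ((551.3453369140625, -16.800094604492188), (300.5081481933594, 339.9371337890625), 1.4647772312164307) [[396.79998779296875, 149.3000030517578], [405.5, -190.60000610351562], [705.9000244140625, -182.89999389648438], [697.2000122070312, 157.0]]
260.5 ((337.2228088378906, 221.27227783203125), (31.74168586730957, 12.437965393066406), 5.710593223571777) [[0.605, -0.009, 0.034], [0.57, -0.009, 0.034], [0.572, 0.071, 0.034], [0.607, 0.07, 0.034]]
142.5 ((307.8499755859375, 217.94998168945312), (17.180015563964844, 13.268494606018066), 4.39870548248291) [[0.604, -0.064, 0.034], [0.566, -0.066, 0.034], [0.566, -0.022, 0.034], [0.604, -0.021, 0.034]]
94.5 ((367.23529052734375, 177.55882263183594), (9.45888900756836, 13.581995010375977), 14.03624439239502) [[0.47, 0.086, 0.034], [0.426, 0.093, 0.034], [0.432, 0.118, 0.034], [0.475, 0.11, 0.034]]
```

View pics/c1.png

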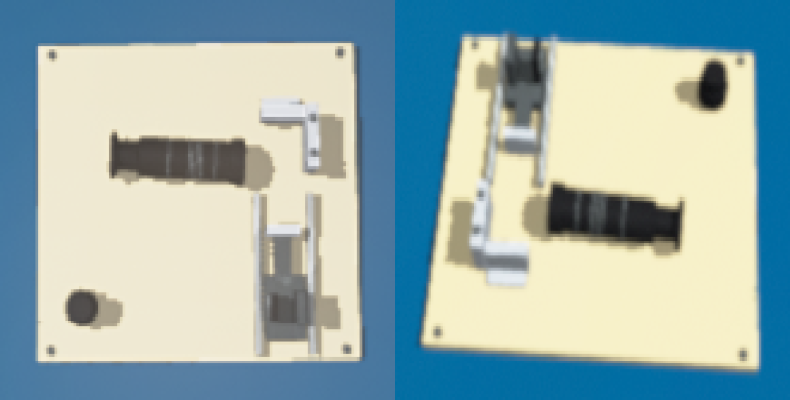

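The crop shows the lens foot facing the stop, and the fence on the far side. The jaw and its rail are on the near side. The plate is at about (0.551, -0.016) with a yaw of about 1.6°. Next I'll bring the wrist camera over the fixture.

```bash
python3 jog.py '[[-0.037,-0.030,-0.005,0,0,0],[-0.074,-0.060,-0.010,0,0,0],[-0.111,-0.090,-0.015,0,0,0],[-0.148,-0.120,-0.020,0,0,0],[-0.185,-0.150,-0.025,0,0,0]]' 0.085
python3 jog.py '[[-0.037,-0.030,-0.005,0,0,0],[-0.074,-0.060,-0.010,0,0,0],[-0.111,-0.090,-0.015,0,0,0],[-0.148,-0.120,-0.020,0,0,0],[-0.185,-0.150,-0.025,0,0,0]]'
python3 jog.py '[[-0.037,-0.030,-0.005,0,0,0.15],[-0.074,-0.060,-0.010,0,0,0.3],[-0.111,-0.090,-0.015,0,0,0.45],[-0.148,-0.120,-0.020,0,0,0.6],[-0.185,-0.150,-0.025,0,0,0.75]]'
python3 jog.py '[[0,0,0,0,0,0.15],[0,0,0,0,0,0.3],[0,0,0,0,0,0.45],[0,0,0,0,0,0.45],[0,0,0,0,0,0.45]]'
python3 - <<'E'
from h import *
d=grab('wrist','w1');p,R,o=tool();print(p,R,-d['R'].T@d['t'])
E
```

```text
time: 0.65
tool_pos: [0.3524, 0.3986, 0.2562]
ee_rot: [-0.0, 0.182, 0.983, -0.0]
ft_force: [1.0, 0.4, -0.7]
finger_gap: 0.0848
gripper_force: 0.0
time: 1.15
tool_pos: [0.4714, 0.1921, 0.2814]
ee_rot: [0.0, 0.182, 0.983, 0.0]
ft_force: [0.9, 0.7, 0.7]
finger_gap: 0.0851
gripper_force: 0.0
time: 1.65
tool_pos: [0.5903, -0.0143, 0.3062]
ee_rot: [-0.0, 0.533, 0.846, 0.0]
ft_force: [0.8, 0.3, 0.2]
finger_gap: 0.0851
gripper_force: 0.0
time: 2.15
tool_pos: [0.5897, -0.0123, 0.306]
ee_rot: [-0.0, 0.705, 0.71, -0.0]
ft_force: [-0.6, 0.1, -0.4]
finger_gap: 0.0848
gripper_force: 0.0
[ 0.5896966  -0.01225717  0.30611034] [[-6.73312641e-03  9.99977258e-01 -3.84802429e-04]
 [ 9.99977331e-01  6.73314608e-03  4.98475889e-05]
 [ 5.24373863e-05 -3.84458076e-04 -9.99999925e-01]] [0.58890815 0.06631299 0.44875943]
```

View pics/w1.png

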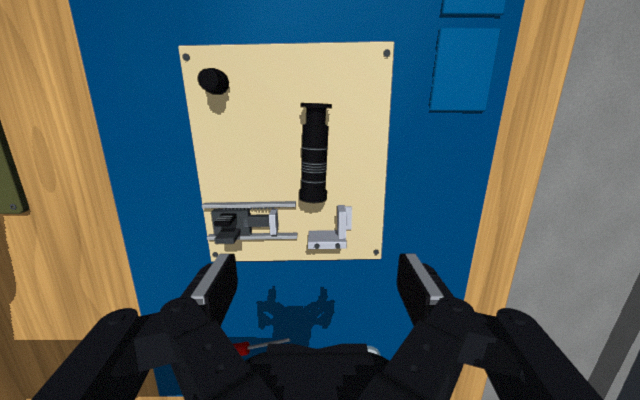

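The wrist view shows the whole plate: lens top edge at about (316,105), foot at about (313,202), stop at about (326,240), fence at about (344,218), and the jaw handle at about (228,225). I'll take a second wrist view from lower down, then triangulate.

```bash
python3 jog.py '[[0.022,0,0.030,0,0,0],[0.045,0,0.06,0,0,0],[0.07,0,0.09,0,0,0],[0.07,0,0.09,0,0,0],[0.07,0,0.09,0,0,0]]'
python3 - <<'E'
from h import *
d=grab('wrist','w2');e=ld('w1')
cv2.imwrite('pics/c2.png',np.hstack([cv2.resize(e['image'][80:260,195:375,::-1],(400,400),interpolation=2),cv2.resize(d['image'][0:400,160:560,::-1],(400,400))]))
for n,w in(('w1',e),('w2',d)):
    im=w['image'].astype(int).sum(2); m=(im<230).astype(np.uint8)
    cs=cv2.findContours(m,0,2)[0]
    for c in cs:
        if 100<cv2.contourArea(c)<9000: print(n,cv2.contourArea(c),cv2.minAreaRect(c),cv2.boundingRect(c))
E
```

```text
time: 2.7
tool_pos: [0.5892, 0.0579, 0.2159]
ee_rot: [-0.0, 0.705, 0.709, -0.001]
ft_force: [-0.0, -0.2, 0.7]
finger_gap: 0.0853
gripper_force: 0.0
w1 526.0 ((628.0, 375.0), (48.0, 22.0), 90.0) (617, 351, 23, 49)
w1 558.5 ((3.8653836250305176, 260.826904296875), (79.62315368652344, 13.532012939453125), 78.69007110595703) (0, 221, 16, 80)
w1 1419.5 ((14.5, 167.0), (29.0, 94.0), 0.0) (0, 120, 30, 95)
```

View pics/c2.png

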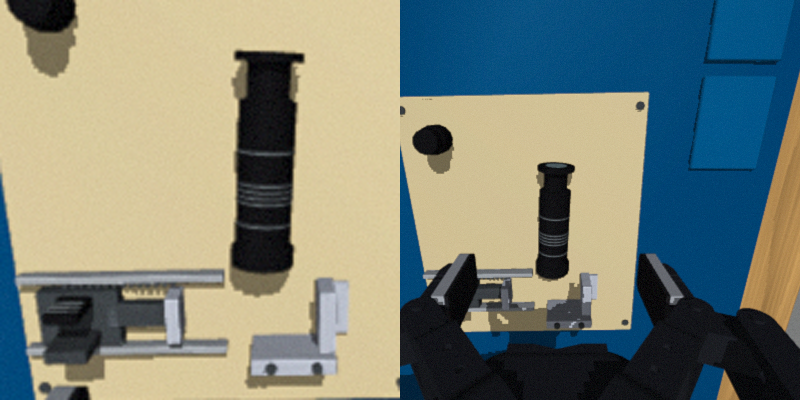

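The close views show the lens rim at w1 (301–331,105) and w2 (298–334,165). The stop's two screws are at w1 (317,246) and (338,246). The jaw tab is at w1 (226,219) and its fixed grip at (226,235).

```bash
python3 - <<'E'
from h import *
a,b,t,s=ld('w1'),ld('w2'),ld('top0'),ld('scene0')
c0=np.array([.5507,-.0164]);yaw=np.radians(1.6);P=np.array([[np.cos(yaw),-np.sin(yaw)],[np.sin(yaw),np.cos(yaw)]])
def pl(X): return (P.T@(X[:2]-c0)).round(4), X[2].round(4)
for d,n,ys in((a,'w1',range(98,212)),(b,'w2',range(158,285))):
    m=d['image'].astype(int).sum(2)<210
    rows=[(y,*(np.flatnonzero(m[y,285:345])[[0,-1]]+285)) for y in ys if m[y,285:345].any()]
    print(n,rows[:16:1],rows[-14:])
# plate corners in w1,w2 by cream mask
    im=d['image'].astype(int);r,g,bb=im[...,0],im[...,1],im[...,2]
    k=((r>150)&(r-bb>25)&(r-bb<110)&(g>130)).astype(np.uint8);k[:, :170]=0;k[:,500:]=0;k[275 if n=='w1' else 345:]=0
    k=cv2.morphologyEx(k,cv2.MORPH_OPEN,np.ones((3,3)))
    h=cv2.convexHull(max(cv2.findContours(k,0,2)[0],key=cv2.contourArea))
    W=np.array([plane(d,*p,.012)[:2] for p in h[:,0].astype(float)])*1000
    rc=cv2.minAreaRect(W.astype(np.float32));print(rc)
print('screws',[ (X.round(4),pl(X)) for X in (tri((a,317,246.5),(t,379.9,171.7)),tri((a,337.7,246.5),(t,379.9,171.7)),tri((a,317,246.5),(t,380.3,184.4)))])
E
```

```text
w1 [(103, np.int64(301), np.int64(315)), (104, np.int64(301), np.int64(330)), (105, np.int64(301), np.int64(331)), (106, np.int64(301), np.int64(331)), (107, np.int64(306), np.int64(330)), (108, np.int64(306), np.int64(326)), (109, np.int64(306), np.int64(325)), (110, np.int64(306), np.int64(325)), (111, np.int64(306), np.int64(325)), (112, np.int64(306), np.int64(325)), (113, np.int64(306), np.int64(325)), (114, np.int64(306), np.int64(325)), (115, np.int64(306), np.int64(325)), (116, np.int64(306), np.int64(325)), (117, np.int64(306), np.int64(325)), (118, np.int64(306), np.int64(325))] [(190, np.int64(300), np.int64(326)), (191, np.int64(299), np.int64(326)), (192, np.int64(299), np.int64(326)), (193, np.int64(299), np.int64(326)), (194, np.int64(299), np.int64(326)), (195, np.int64(299), np.int64(326)), (196, np.int64(299), np.int64(326)), (197, np.int64(299), np.int64(326)), (198, np.int64(299), np.int64(326)), (199, np.int64(299), np.int64(325)), (200, np.int64(300), np.int64(325)), (201, np.int64(302), np.int64(324)), (202, np.int64(306), np.int64(322)), (203, np.int64(313), n
[... 901 characters left out ...]
1, np.int64(296), np.int64(327)), (272, np.int64(296), np.int64(327)), (273, np.int64(297), np.int64(326)), (274, np.int64(298), np.int64(325)), (275, np.int64(299), np.int64(324)), (276, np.int64(300), np.int64(323)), (277, np.int64(303), np.int64(320)), (278, np.int64(305), np.int64(317)), (279, np.int64(312), np.int64(314))]
((548.965576171875, -18.149078369140625), (297.834228515625, 338.14947509765625), 1.3393973112106323)
screws [(array([ 0.6041, -0.1205,  0.1049]), (array([ 0.0504, -0.1055]), np.float64(0.1049))), (array([ 0.6228, -0.1312,  0.0704]), (array([ 0.0689, -0.1168]), np.float64(0.0704))), (array([ 0.5901, -0.1337,  0.0647]), (array([ 0.0361, -0.1184]), np.float64(0.0647)))]
```

```bash
python3 - <<'E'
from h import *
a,b,t,s=ld('w1'),ld('w2'),ld('top0'),ld('scene0')
print('top end',plane(a,316,105,.034),plane(b,316,168,.034),tri((a,316,105),(b,316,168)))
print('foot',plane(a,312.6,196,.034),plane(b,312,270,.034),tri((a,312.6,196),(b,312,270)))
print('widths mm', [np.linalg.norm(plane(d,u,v,.034)-plane(d,w,v,.034))*1000 for d,u,w,v in((a,300.5,331.5,105),(b,297.5,334.5,168),(a,298.5,326.5,195),(b,295.5,328.5,267))])
# bottom foot tangent/back: farthest rows
print('footedge',plane(a,313,203,.034),plane(b,313,279.5,.034),plane(a,313,203,.012),plane(b,313,279.5,.012))
print('rimtop',plane(a,316,103,.034),plane(b,313,161.7,.056),plane(a,308,103,.056))
p,R,o=tool();print(p,R[:,0])
for n,X in dict(foot=(.5845,-.06,.034),top=(.59,.08,.034)).items(): print(n,[proj(d,X).round(1) for d in(a,b)])
# jaw: handle tops at z=.068
for n,uv in dict(tab=(226,219.5),grip=(226.5,235),facetop=(273,213)).items(): print(n,plane(a,*uv,.068).round(4),plane(a,*uv,.05).round(4))
E
```

```text
top end [0.58789831 0.07004361 0.034     ] [0.58789402 0.06944467 0.034     ] [0.58790252 0.07001865 0.03677427]
foot [ 0.58335011 -0.06316575  0.034     ] [ 0.58323832 -0.06758154  0.034     ] [ 0.58350252 -0.05881394  0.04793944]
widths mm [np.float64(43.31360794452875), np.float64(43.34194959159848), np.float64(43.2150485903979), np.float64(43.52278325501614)]
footedge [ 0.5839906  -0.07458469  0.034     ] [ 0.58458165 -0.08217145  0.034     ] [ 0.58372976 -0.0820583   0.012     ] [ 0.58430998 -0.09699787  0.012     ]
rimtop [0.58788432 0.07268471 0.034     ] [0.58465596 0.08090821 0.056     ] [0.57737627 0.0722822  0.056     ]
[0.59013023 0.05737409 0.21753692] [-5.27474741e-03  9.99985967e-01 -4.93351283e-04]
foot [array([313.3, 194. ]), array([313., 265.])]
top [array([317.6,  97.4]), array([317.9, 159. ])]
tab [ 0.4576 -0.0892  0.068 ] [ 0.4514 -0.0966  0.05  ]
grip [ 0.456 -0.114  0.068] [ 0.4497 -0.1226  0.05  ]
facetop [ 0.5265 -0.0787  0.068 ] [ 0.5236 -0.0855  0.05  ]
```

Lens top end is at (0.588, 0.071), foot at (0.583, -0.069), both about 35 mm high. The nest is at about (0.602, -0.106). I'll grip the body for the slide.

```bash
python3 jog.py '[[-0.016,-0.002,0.035,0,0,0.04],[-0.032,-0.004,0.07,0,0,0.04],[-0.047,-0.004,0.105,0,0,0.04],[-0.047,-0.004,0.14,0,0,0.04],[-0.047,-0.004,0.17,0,0,0.04]]'
python3 jog.py '[[0,0,0.015,0,0,0],[0,0,0.025,0,0,0],[0,0,0.030,0,0,0],[0,0,0.030,0,0,0]]'
python3 jog.py '[[0,0,0,0,0,0],[0,0,0,0,0,0],[0,0,0,0,0,0],[0,0,0,0,0,0],[0,0,0,0,0,0]]' 0.03 30
python3 jog.py '[[0,0,0,0,0,0],[0,0,0,0,0,0],[0,0,0,0,0,0],[0,0,0,0,0,0]]'
python3 - <<'E'
from h import *
p,R,o=tool();print(p,R)
E
```

```text
time: 3.25
tool_pos: [0.5873, 0.0088, 0.0472]
ee_rot: [0.001, 0.72, 0.694, 0.001]
ft_force: [-0.9, -0.2, 0.2]
finger_gap: 0.0849
gripper_force: 0.0
time: 3.65
tool_pos: [0.5867, 0.0105, 0.0173]
ee_rot: [0.001, 0.72, 0.694, 0.001]
ft_force: [-0.4, 0.5, 0.0]
finger_gap: 0.0847
gripper_force: 0.0
time: 4.15
tool_pos: [0.5864, 0.0107, 0.0173]
ee_rot: [0.001, 0.72, 0.694, 0.0]
ft_force: [-0.5, 0.3, 4.5]
finger_gap: 0.0376
gripper_force: 30.1
time: 4.55
tool_pos: [0.5864, 0.0106, 0.0173]
ee_rot: [0.0, 0.72, 0.694, 0.0]
ft_force: [-1.8, 0.4, 6.2]
finger_gap: 0.0375
gripper_force: 30.2
[0.58644009 0.0106356  0.01733816] [[ 3.60015106e-02  9.99350855e-01  1.32649397e-03]
 [ 9.99351732e-01 -3.60015888e-02  3.51453182e-05]
 [ 8.28783942e-05  1.32436876e-03 -9.99999120e-01]]
```

```bash
python3 jog.py '[[-0.007,0.004,0,0,0,-0.02],[-0.017,0.009,0,0,0,-0.04],[-0.027,0.013,0,0,0,-0.062],[-0.037,0.013,0,0,0,-0.062],[-0.044,0.013,0,0,0,-0.062]]'
python3 jog.py '[[0,0,0,0,0,0],[0,0,0,0,0,0]]'
python3 - <<'E'
from h import *
p,R,o=tool();print(p,R[:,0],o['ft_force'])
d=grab('wrist','w3');cv2.imwrite('pics/c3.png',cv2.resize(d['image'][120:400,150:490,::-1],(680,560)))
E
```

```text
time: 5.05
tool_pos: [0.5981, -0.0335, 0.0173]
ee_rot: [0.0, 0.698, 0.716, 0.001]
ft_force: [0.9, 5.7, 6.2]
finger_gap: 0.0377
gripper_force: 30.4
time: 5.25
tool_pos: [0.5981, -0.0347, 0.0173]
ee_rot: [0.001, 0.698, 0.716, 0.0]
ft_force: [-0.9, -1.1, 3.7]
finger_gap: 0.0377
gripper_force: 30.3
[ 0.59809643 -0.03471789  0.01734004] [-0.02541607  0.9996762  -0.00123091] [-0.94693214 -1.11027671  3.69006118]
```

View pics/c3.png

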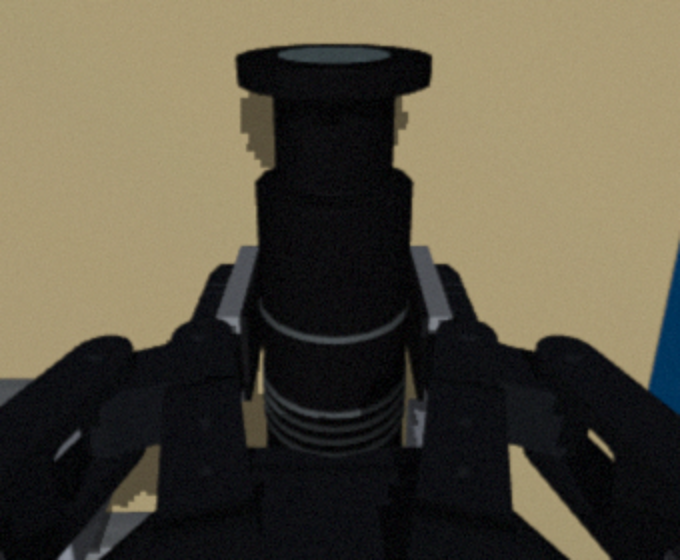

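The view shows the barrel held squarely by its body between the pads. Next I push it to the stop.

```bash
python3 jog.py '[[-0.003,0,0,0,0,0],[-0.006,0,0,0,0,0],[-0.009,0,0,0,0,0]]' - 25 | egrep 'pos|ft'
python3 jog.py '[[-0.002,0,0,0,0,0],[-0.004,0,0,0,0,0]]'| egrep 'pos|ft'
python3 jog.py '[[-0.002,0,0,0,0,0]]'| egrep 'pos|ft'
python3 jog.py '[[-0.002,0,0,0,0,0]]'| egrep 'pos|ft'
```

```text
tool_pos: [0.5982, -0.0421, 0.0173]
ft_force: [-0.1, 5.2, 6.7]
tool_pos: [0.5983, -0.0461, 0.0173]
ft_force: [0.3, 5.3, 5.6]
tool_pos: [0.5983, -0.048, 0.0173]
ft_force: [0.6, 4.6, 7.1]
tool_pos: [0.5984, -0.05, 0.0173]
ft_force: [-0.0, 5.3, 6.6]
```

```bash
for i in 1; do
python3 jog.py '[[-0.002,0,0,0,0,0]]'| egrep 'ft'
python3 jog.py '[[-0.002,0,0,0,0,0]]'| egrep 'ft'
python3 jog.py '[[-0.001,0,0,0,0,0],[-0.001,0,0,0,0,0]]'| egrep 'pos|ft'; done
```

```text
ft_force: [1.3, 13.1, 6.0]
ft_force: [-0.4, 19.2, 7.0]
tool_pos: [0.5985, -0.0518, 0.0173]
ft_force: [0.2, 16.7, 7.1]
```

Stop contact. Now I ease off and feel for the fence.

```bash

python3 jog.py '[[0.002,0.001,0,0,0,0],[0.002,0.002,0,0,0,0]]'| egrep 'pos|ft'
python3 jog.py '[[0,0.001,0,0,0,0]]'| egrep 'pos|ft'
python3 jog.py '[[0,0.001,0,0,0,0]]'| egrep 'pos|ft'
python3 jog.py '[[0,0.001,0,0,0,0]]'| egrep 'pos|ft'
```

```text
tool_pos: [0.5986, -0.0517, 0.0172]
ft_force: [-8.4, 8.7, 13.8]
tool_pos: [0.5987, -0.0517, 0.0172]
ft_force: [-11.8, 7.7, 16.4]
tool_pos: [0.5988, -0.0517, 0.0172]
ft_force: [-14.5, 9.0, 19.7]
tool_pos: [0.599, -0.0517, 0.0171]
ft_force: [-17.6, 8.7, 21.5]
```

```bash

python3 jog.py '[[0,-0.002,0,0,0,0],[0,-0.004,0,0,0,0],[0,-0.004,0,0,0,0]]'| egrep 'pos|ft'
python3 - <<'E'
from h import *
p,R,o=tool();print(p,o['wrist_torque'])
for n in('top','scene'): grab(n,n+'4')
a=ld('top4')['image'][140:260,320:410,::-1]; b=ld('scene4')['image'][150:270,235:355,::-1]
cv2.imwrite('pics/c4.png',np.hstack([cv2.resize(a,(390,520),interpolation=2),cv2.resize(b,(400,520),interpolation=2)]))
E
```

```text
tool_pos: [0.5988, -0.0517, 0.0173]
ft_force: [-1.3, 9.6, 8.3]
[ 0.59883828 -0.05174462  0.01732349] [ 1.40991539  0.2718803  -0.11659366]
```

View pics/c4.png

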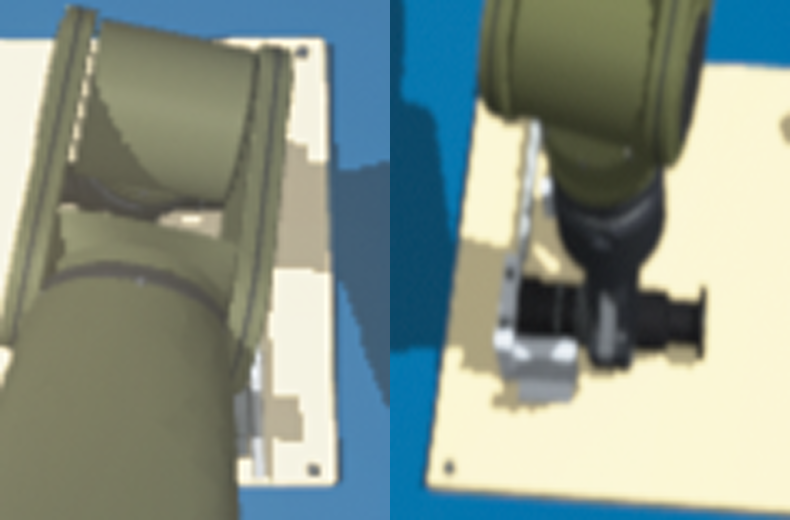

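The scene view shows the foot snug in the corner of the stop and the fence. I'll measure the rim's offset from the tool in w3.

```bash
python3 - <<'E'
from h import *
d=ld('w3'); print(plane(d,317,153,.034), plane(d,317,155,.034))
print(plane(d,150+236/2,120+70/2,.034),plane(d,150+431/2,120+70/2,.034))
p,R,o=tool(); print(R)
E
```

```text
[0.59641382 0.02474598 0.034     ] [0.59643593 0.02385207 0.034     ]
[0.57449562 0.02332595 0.034     ] [0.61817404 0.02437334 0.034     ]
[[-2.48394133e-02  9.99691416e-01  2.75641979e-04]
 [ 9.99684237e-01  2.48381854e-02  3.80661331e-03]
 [ 3.79859220e-03  3.70108983e-04 -9.99992717e-01]]
```

```bash

python3 jog.py '[[0,0,0,0,0,0],[0,0,0,0,0,0],[0,0,0,0,0,0]]' 0.07 25 | egrep 'pos|ft|gap'
python3 jog.py '[[0.015,0,0,0,0,0],[0.03,0,0,0,0,0],[0.045,0,0,0,0,0],[0.059,0,0,0,0,0],[0.059,0,0,0,0,0]]' | egrep 'pos|ft|gap'
python3 - <<'E'
from h import *
p,R,o=tool(); print(p,R)
d=grab('wrist','w5');cv2.imwrite('pics/c5.png',cv2.resize(d['image'][100:400,130:510,::-1],(760,600)))
E
```

```text
tool_pos: [0.5981, -0.0541, 0.0157]
ft_force: [0.6, 0.0, -0.5]
finger_gap: 0.07
tool_pos: [0.5969, 0.0075, 0.0162]
ft_force: [0.3, 0.3, -0.7]
finger_gap: 0.07
[0.59689083 0.00749778 0.01624202] [[-2.88963026e-02  9.99582381e-01 -2.59194590e-04]
 [ 9.99582386e-01  2.88963629e-02  2.32094192e-04]
 [ 2.39487046e-04 -2.52379683e-04 -9.99999939e-01]]
```

View pics/c5.png

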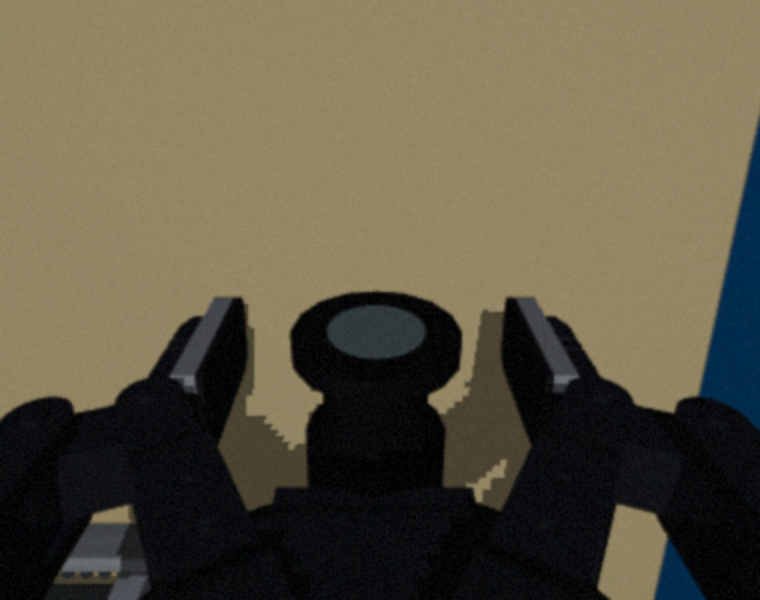

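The rim sits centred between the open pads, with its face at crop (376,332). Now I pinch it lightly and start tipping.

```bash

python3 jog.py '[[0,0,0,0,0,0],[0,0,0,0,0,0],[0,0,0,0,0,0],[0,0,0,0,0,0],[-0.001,0,0,0,0,0]]' 0.035 25 | egrep 'pos|ft|gap|grip'
python3 jog.py '[[0.001,0,-0.012,0,0,0],[0.001,0,-0.0235,0,0,0],[0,0,-0.0345,0,0,0],[-0.002,0,-0.0455,0,0,0],[-0.0045,0,-0.0555,0,0,0]]' | egrep 'pos|ft|gap|grip'
python3 jog.py '[[0,0,0,0,0,0]]' | egrep 'pos|ft|gap|grip'
python3 - <<'E'
from h import *
d=grab('wrist','w6');s=grab('scene','s6')
cv2.imwrite('pics/c6.png',np.hstack([cv2.resize(d['image'][100:400,130:510,::-1],(400,400)),cv2.resize(s['image'][180:280,250:350,::-1],(400,400),interpolation=2)]))
E
```

```text
tool_pos: [0.5973, 0.0048, 0.0166]
ft_force: [-0.7, 7.7, 2.5]
finger_gap: 0.0413
gripper_force: 25.2
tool_pos: [0.5975, -0.001, 0.0731]
ft_force: [0.4, -0.2, -2.9]
finger_gap: 0.0412
gripper_force: 25.6
tool_pos: [0.5987, -0.0012, 0.0743]
ft_force: [-0.5, 1.1, -1.3]
finger_gap: 0.0414
gripper_force: 25.7
```

View pics/c6.png

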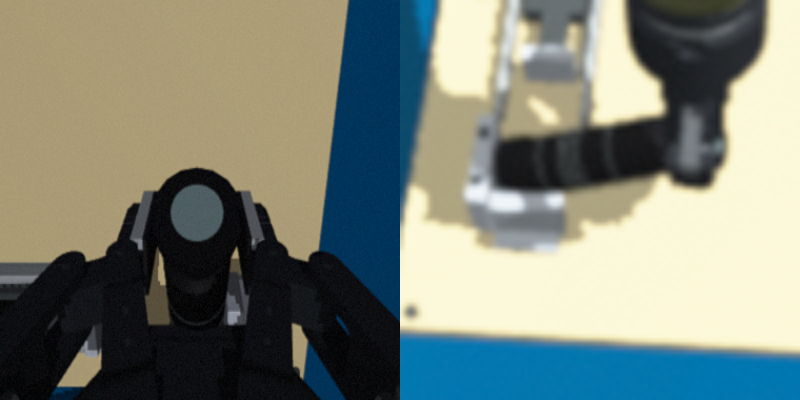

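The wrist and scene views show the barrel held by its rim, tilted about 25°, with its foot still at the stop. I continue the arc.

```bash

python3 jog.py '[[-0.004,0,-0.010,0,0,0],[-0.0085,0,-0.019,0,0,0],[-0.014,0,-0.027,0,0,0],[-0.0205,0,-0.0345,0,0,0],[-0.028,0,-0.041,0,0,0]]' | egrep 'pos|ft|gap'
python3 jog.py '[[0,0,0,0,0,0]]' | egrep 'pos|ft|gap'
python3 jog.py '[[-0.0085,0,-0.006,0,0,0],[-0.0175,0,-0.0105,0,0,0],[-0.027,0,-0.0145,0,0,0],[-0.0375,0,-0.017,0,0,0],[-0.048,0,-0.019,0,0,0]]' | egrep 'pos|ft|gap'
python3 jog.py '[[0,0,0,0,0,0]]' | egrep 'pos|ft|gap'
python3 - <<'E'
from h import *
p,R,o=tool();print(p)
d=grab('wrist','w7');s=grab('scene','s7')
cv2.imwrite('pics/c7.png',np.hstack([cv2.resize(d['image'][100:400,130:510,::-1],(400,400)),cv2.resize(s['image'][180:280,250:350,::-1],(400,400),interpolation=2)]))
E
```

```text
tool_pos: [0.5981, -0.029, 0.1137]
ft_force: [0.1, -0.1, -2.9]
finger_gap: 0.0413
tool_pos: [0.5989, -0.0295, 0.1144]
ft_force: [-0.0, 1.1, -1.8]
finger_gap: 0.0415
tool_pos: [0.5996, -0.0773, 0.1326]
ft_force: [0.8, 1.0, -2.3]
finger_gap: 0.0411
tool_pos: [0.5997, -0.078, 0.1325]
ft_force: [-0.1, -0.1, 1.0]
finger_gap: 0.0413
[ 0.59968891 -0.07800409  0.13253062]
```

View pics/c7.png

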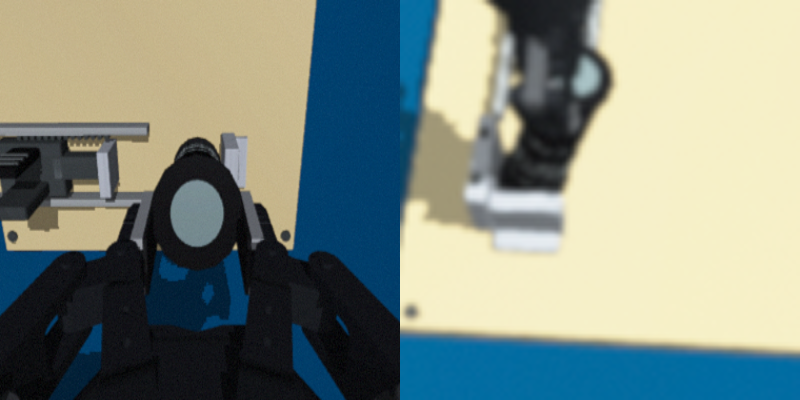

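The barrel is at about 75°, with the foot still at the stop and fence. I finish the arc.

```bash

python3 jog.py '[[-0.009,0,-0.0006,0,0,0],[-0.018,0,-0.0005,0,0,0],[-0.026,0,0,0,0,0],[-0.0305,0,0.001,0,0,0],[-0.0305,0,0.001,0,0,0]]' | egrep 'pos|ft|gap'
python3 jog.py '[[-0.0005,0,0.001,0,0,0],[-0.0005,0,0.001,0,0,0]]' | egrep 'pos|ft|gap'
python3 - <<'E'
from h import *
p,R,o=tool();print(p,R,o['wrist_torque'],o['time'])
E
```

```text
tool_pos: [0.6009, -0.1085, 0.132]
ft_force: [0.1, -0.8, 5.8]
finger_gap: 0.0414
tool_pos: [0.6013, -0.1087, 0.1319]
ft_force: [0.2, -0.4, 9.6]
finger_gap: 0.041
[ 0.60127122 -0.10871002  0.13194033] [[-0.02562112  0.99966708  0.00304808]
 [ 0.99966972  0.02562706 -0.00192447]
 [-0.00200194  0.00299777 -0.9999935 ]] [-0.0067091   0.2091907  -0.04040543] 11.35
```

```bash

python3 jog.py '[[-0.001,0,-0.001,0,0,0],[-0.001,0,-0.001,0,0,0]]' | egrep 'pos|ft|gap'
python3 jog.py '[[-0.001,0,0,0,0,0],[-0.001,0,0,0,0,0]]' | egrep 'pos|ft|gap'
python3 - <<'E'
from h import *
d=grab('wrist','w8');e=grab('scene','s8');t=grab('top','t8')
# end glass ellipse: greyish-teal inside black rim
im=d['image'];hsv=cv2.cvtColor(im,cv2.COLOR_RGB2HSV)
p,R,o=tool()
for z in(.149,.152): print(z,proj(d,[p[0],p[1],z]))
u,v=proj(d,[p[0],p[1],.152]).astype(int)
print(im[v-30:v+31:10,u].tolist())
m=((im[...,1].astype(int)>90)&(abs(im[...,0].astype(int)-im[...,2])<60)).astype(np.uint8)
n,l,s,c=cv2.connectedComponentsWithStats(m);k=l[v,u];print(u,v,k,s[k],c[k],plane(d,*c[k],.152))
E
```

```text
tool_pos: [0.6008, -0.1092, 0.1319]
ft_force: [-0.0, -0.8, 6.1]
finger_gap: 0.0415
tool_pos: [0.6009, -0.1102, 0.1318]
ft_force: [-0.0, -0.8, 5.8]
finger_gap: 0.0412
0.149 [317.42718027 269.55045865]
0.152 [317.45633792 272.82561192]
[[116, 140, 141], [116, 142, 146], [117, 140, 143], [113, 138, 139], [118, 137, 144], [27, 23, 30], [0, 35, 65]]
317 272 448 [ 292  238   51   46 1824] [316.63322368 260.26480263] [ 0.60025021 -0.10297019  0.152     ]
```

```bash

python3 jog.py '[[0,0,0,0,0,0],[0,0,0,0,0,0],[0,0,0,0,0,0]]' 0.06 | egrep 'pos|ft|gap'
python3 - <<'E'
from h import *
def glass(d,z,p):
    im=d['image'].astype(int);u,v=proj(d,[p[0],p[1]+.006,z]).astype(int)
    m=((im[...,1]>90)&(abs(im[...,0]-im[...,2])<60)).astype(np.uint8)
    n,l,s,c=cv2.connectedComponentsWithStats(m);k=l[v,u];return s[k],c[k],plane(d,*c[k],z)
d=grab('wrist','w9');p,R,o=tool();print(p)
print(glass(d,.152,p),glass(d,.150,p))
b=ld('w5'); print('w5 face',plane(b,318,266,.034))
# black rim extents rows/cols around glass in w9
im=d['image'].astype(int).sum(2)
print(''.join('#' if x<130 else '.' for x in im[262,240:400]))
for u in(300,317,334): print(u,''.join('#' if x<130 else '.' for x in im[200:330,u]))
E
```

```text
tool_pos: [0.5994, -0.1093, 0.1297]
ft_force: [-0.3, -0.1, 0.6]
finger_gap: 0.0599
[ 0.59951652 -0.10929496  0.12985881]
(array([ 294,  251,   51,   44, 1752], dtype=int32), array([319.15410959, 272.2836758 ]), array([ 0.60027025, -0.10762438,  0.152     ])) (array([ 294,  251,   51,   44, 1752], dtype=int32), array([319.15410959, 272.2836758 ]), array([ 0.60031937, -0.10890046,  0.15      ]))
w5 face [0.59714033 0.00994363 0.034     ]
...........############...............##################...............................................###################..........###########............#####
300 #####..##################################################...............................##################....####################
317 ##################################################.............................................###################################
334 ##..##################################################.....................................#########################..........####
```

Settled: the top centre is at (0.600, -0.108). I'll retreat upwards and check that it stands upright from the other cameras.

```bash

python3 jog.py '[[0,0,-0.02,0,0,0],[0,0,-0.045,0,0,0],[0,0,-0.07,0,0,0],[0,0,-0.09,0,0,0]]' | egrep 'pos|ft|gap'
python3 jog.py '[[0.002,-0.035,0,0,0,-0.15],[0.003,-0.07,0,0,0,-0.3],[0.005,-0.105,0,0,0,-0.45],[0.005,-0.142,0,0,0,-0.6],[0.005,-0.142,0,0,0,-0.75]]' | egrep 'pos|ft|gap'
python3 jog.py '[[0,0,0,0,0,-0.15],[0,0,0,0,0,-0.3],[0,0,0,0,0,-0.45],[0,0,0,0,0,-0.6],[0,0,0,0,0,-0.75]]' | egrep 'pos|ft|gap'
python3 jog.py '[[0,0,0,0,0,-0.07],[0,0,0,0,0,-0.07]]' | egrep 'pos|ft|gap'
python3 - <<'E'
from h import *
p,R,o=tool();print(p,R[:,0],o['q'],o['time'])
s=grab('scene','s10');w=grab('wrist','w10');t=grab('top','t10')
for n,d in(('s',s),('w',w),('t',t)):
    print(n,'expect top',proj(d,[.6003,-.108,.152]).round(1),'foot',proj(d,[.6003,-.108,.012]).round(1),'handle',proj(d,[.457,-.11,.068]).round(1))
im=s['image'].astype(int).sum(2)
u,v=proj(s,[.6003,-.108,.152]).astype(int)
for y in range(v-16,v+60,3): print(y,u-25,''.join('#' if x<150 else ('+' if x<330 else '.') for x in im[y,u-25:u+30]))
E
```

```text
tool_pos: [0.6002, -0.1094, 0.222]
ft_force: [-0.3, -0.1, 0.5]
finger_gap: 0.0597
tool_pos: [0.4544, -0.1076, 0.2196]
ft_force: [0.8, 1.1, 0.0]
finger_gap: 0.0596
tool_pos: [0.4577, -0.1079, 0.2204]
ft_force: [-0.1, -0.3, -1.1]
finger_gap: 0.0602
tool_pos: [0.4578, -0.1079, 0.2204]
ft_force: [0.6, 0.4, -0.8]
finger_gap: 0.0601
[ 0.45778977 -0.10792214  0.22043931] [-9.99686349e-01 -2.50366515e-02  6.08092995e-04] [-3.45643185e-01 -2.80873199e-01  2.04926322e+00 -1.45615376e-04
  1.37379954e+00 -1.94145022e+00] 13.85
s expect top [276.1 197. ] foot [282.3 225.2] handle [287.2 166.6]
w expect top [315.  351.7] foot [315.6 271.3] handle [316.3 184.9]
t expect top [375.  175.5] foot [369. 183.] handle [371.6 232.5]
180 251 ++++++++......................+++++++++++++++++........
183 251 ++++++++......................++++++++++++++++.........
186 251 ++++++++..........................+++++++...+..........
189 251 +++++++............................+++++...............
192 251 ++++++...............++++++++++++......................
195 251 ++++++............+++...........+#+................
[... 584 characters left out ...]
 251 +.....................++###########+###+...............
228 251 .......................................................
231 251 .......................................................
234 251 .......................................................
237 251 .......................................................
240 251 .......................................................
243 251 .......................................................
246 251 .......................................................
249 251 .......................................................
252 251 .......................................................
255 251 .......................................................
```

```bash
python3 - <<'E'
from h import *
a,b,t,s=ld('w1'),ld('w2'),ld('t10'),ld('s10')
g=lambda d:d['image'].astype(int).sum(2)
print('w1 col 312..',[g(a)[225:258,c].tolist() for c in(312,328)])
for y in(-.128,-.1305,-.140): print(y,proj(a,[.59,y,.057]).round(1),proj(a,[.59,y,.012]).round(1),proj(t,[.59,y,.057]).round(1))
print('t10 rows');G=g(t)
for v in range(166,192,2): print(v,G[v,358:392].tolist())
w=ld('w10');G=g(w)
print('handle w10');
for v in range(150,262,6): print(v,G[v,270:362:3].tolist())
E
```

```text
w1 col 312.. [[571, 577, 576, 579, 559, 515, 406, 389, 384, 390, 390, 393, 391, 392, 380, 380, 428, 556, 583, 572, 568, 587, 571, 526, 320, 311, 318, 307, 337, 459, 579, 575, 587], [578, 571, 567, 573, 545, 479, 396, 388, 395, 397, 382, 392, 390, 383, 394, 392, 467, 611, 592, 574, 567, 575, 577, 541, 331, 316, 297, 311, 402, 577, 573, 573, 575]]
-0.128 [316.6 240.7] [316.7 228.7] [377.9 184.6]
-0.1305 [316.6 242.1] [316.6 230.1] [378.8 184.6]
-0.14 [316.6 247.7] [316.6 235.2] [382.2 184.7]
t10 rows
166 [674, 675, 672, 678, 679, 680, 680, 681, 680, 683, 683, 688, 687, 683, 622, 548, 584, 607, 661, 674, 680, 678, 675, 672, 671, 672, 672, 671, 671, 670, 669, 669, 669, 669]
168 [675, 674, 665, 678, 680, 679, 678, 679, 683, 679, 572, 452, 343, 257, 224, 215, 217, 219, 229, 261, 395, 509, 654, 669, 672, 672, 672, 670, 671, 670, 669, 670, 669, 670]
170 [677, 672, 618, 668, 687, 685, 686, 689, 645, 437, 264, 214, 219, 257, 338, 407, 425, 420, 338, 252, 214, 215, 307, 528, 664, 679, 676, 675, 675, 674, 670, 672, 670, 671]
172 [677, 674, 579, 668, 698, 701, 701, 644, 408, 242, 224, 297, 462, 5
[... 4014 characters left out ...]
 422, 324, 334, 502, 519, 619, 619, 630, 623, 626, 626, 622]
240 [604, 603, 603, 599, 609, 609, 320, 325, 534, 467, 609, 608, 615, 618, 610, 615, 620, 614, 616, 448, 335, 325, 511, 513, 621, 626, 620, 618, 622, 621, 623]
246 [604, 606, 600, 607, 597, 609, 613, 609, 520, 482, 609, 614, 618, 610, 613, 617, 618, 610, 619, 615, 619, 616, 529, 604, 622, 625, 624, 621, 625, 627, 629]
252 [605, 559, 564, 570, 612, 612, 609, 610, 609, 609, 613, 613, 615, 617, 608, 612, 618, 613, 617, 618, 616, 622, 622, 615, 622, 623, 621, 621, 619, 624, 620]
258 [329, 337, 323, 335, 324, 316, 333, 315, 251, 246, 342, 371, 561, 349, 349, 569, 567, 614, 619, 623, 621, 624, 613, 614, 620, 619, 621, 626, 624, 623, 624]
```

The stop's face is at about y = -0.130, so the barrel stands on the nest to within about 1 mm. Now I measure the jaw handle closely from two wrist positions.

```bash

python3 jog.py '[[0.005,0,0.03,0,0,0],[0.01,0,0.06,0,0,0],[0.01,0,0.08,0,0,0],[0.01,0,0.08,0,0,0]]' 0.06 | egrep 'pos|gap'
python3 - <<'E'
from h import *
w=ld('w10');d=grab('wrist','w11')
p,R,o=tool();print(p)
for n,x in(('w10',w),('w11',d)):
    print(n,[(z,y,proj(x,[.457,y,z]).round(0).tolist()) for z in(.068,.03) for y in(-.127,-.091)])
    G=x['image'].astype(int).sum(2)
    rows=(162,165,168,172,176,180,184,188,190) if n=='w10' else range(120,232,7)
    for v in rows: print(v,(G[v,290:346] if n=='w10' else G[v,284:352]).tolist())
E
```

```text
tool_pos: [0.4456, -0.1073, 0.1373]
finger_gap: 0.0605
[ 0.44697718 -0.10783559  0.13948776]
w10 [(0.068, -0.127, [301.0, 185.0]), (0.068, -0.091, [334.0, 185.0]), (0.03, -0.127, [302.0, 176.0]), (0.03, -0.091, [332.0, 177.0])]
162 [294, 269, 265, 278, 259, 229, 304, 328, 228, 128, 100, 92, 84, 97, 99, 86, 81, 81, 100, 106, 107, 108, 126, 116, 112, 105, 98, 124, 102, 105, 119, 116, 105, 131, 125, 117, 90, 94, 101, 135, 178, 201, 207, 149, 146, 175, 241, 469, 512, 529, 528, 531, 609, 625, 620, 626]
165 [305, 270, 268, 276, 247, 202, 304, 336, 207, 127, 104, 118, 112, 114, 123, 96, 113, 112, 119, 112, 104, 118, 109, 118, 122, 106, 104, 103, 112, 106, 116, 101, 113, 115, 109, 56, 45, 23, 18, 24, 37, 66, 175, 160, 131, 135, 254, 494, 510, 544, 536, 519, 591, 628, 614, 619]
168 [297, 286, 278, 271, 265, 193, 301, 314, 205, 139, 190, 211, 215, 198, 198, 213, 207, 203, 142, 116, 123, 112, 111, 121, 105, 122, 107, 110, 106, 107, 107, 95, 122, 120, 113, 52, 10, 20, 42, 58, 36, 35, 91, 231, 247, 222, 287, 459, 515, 530, 530, 547, 605, 622, 624, 625]
172 [298, 285, 273, 276, 269, 194, 298, 334,
[... 6497 characters left out ...]
 529, 590, 606, 618, 618, 618]
218 [508, 506, 530, 524, 430, 265, 302, 276, 173, 140, 191, 193, 194, 196, 200, 207, 207, 212, 209, 186, 154, 138, 196, 211, 208, 198, 212, 212, 206, 205, 205, 209, 200, 215, 207, 207, 202, 201, 216, 203, 204, 208, 128, 18, 27, 50, 58, 72, 62, 62, 66, 46, 95, 284, 245, 213, 336, 469, 493, 502, 533, 563, 617, 620, 616, 617, 616, 617]
225 [489, 501, 524, 532, 464, 276, 378, 420, 224, 146, 187, 218, 206, 206, 204, 211, 212, 203, 193, 201, 157, 184, 209, 203, 205, 222, 226, 215, 225, 225, 211, 213, 211, 217, 222, 216, 211, 213, 200, 214, 211, 208, 182, 94, 53, 49, 66, 74, 72, 65, 74, 48, 97, 290, 175, 173, 386, 480, 494, 513, 539, 549, 593, 613, 624, 620, 609, 617]
```

```bash
python3 - <<'E'
from h import *
w,d=ld('w10'),ld('w11')
for n,x,c1,c2 in(('w10',w,329,304),('w11',d,331,298)):
    G=x['image'].astype(int).sum(2)
    print(n,G[155:200,c1].tolist() if n=='w10' else G[185:250,c1].tolist()); print(G[155:200,c2].tolist() if n=='w10' else G[185:250,c2].tolist())
for v in(163.5,166.5,189.5,196):print(v,plane(w,329,v,.068).round(4),plane(w,304,v,.068).round(4))
for v in(193,197,203,230,236):print(v,plane(d,331,v,.068).round(4),plane(d,298,v,.068).round(4))
E
```

```text
w10 [225, 213, 222, 209, 222, 227, 213, 135, 46, 14, 24, 54, 3, 58, 65, 62, 70, 61, 63, 78, 93, 65, 66, 71, 67, 79, 66, 70, 70, 88, 73, 75, 72, 88, 110, 207, 228, 213, 217, 211, 247, 331, 344, 331, 333]
[220, 223, 209, 194, 121, 90, 87, 99, 80, 79, 123, 187, 194, 198, 202, 208, 213, 195, 207, 204, 209, 200, 208, 209, 201, 217, 228, 212, 227, 218, 211, 210, 221, 205, 216, 212, 194, 184, 208, 214, 251, 336, 339, 338, 331]
w11 [223, 221, 216, 212, 214, 200, 224, 195, 42, 0, 28, 36, 54, 35, 37, 17, 14, 42, 27, 57, 38, 66, 70, 61, 67, 48, 81, 68, 62, 64, 59, 66, 65, 72, 57, 72, 66, 71, 59, 68, 74, 43, 59, 65, 65, 52, 100, 199, 330, 329, 324, 329, 321, 326, 328, 320, 334, 330, 316, 320, 330, 325, 339, 319, 333]
[203, 220, 190, 112, 80, 88, 84, 83, 80, 83, 86, 87, 81, 91, 85, 96, 121, 181, 203, 200, 207, 198, 193, 206, 188, 201, 200, 208, 204, 194, 200, 194, 187, 200, 199, 211, 203, 205, 211, 194, 204, 211, 196, 202, 201, 208, 209, 203, 201, 212, 270, 345, 319, 317, 320, 330, 307, 322, 338, 319, 333, 327, 317, 341, 320]
163.5 [ 0.4332 -0.0971  0.068 ] [ 0.4338 -0.1236  0.068 ]
166.5 [ 0.4365 -0.097   0.068 ] [ 0.4371 -0.1236  0.068 ]
189.5 [ 0.4619 -0.0961  0.068 ] [ 0.4625 -0.1234  0.068 ]
196 [ 0.4693 -0.0958  0.068 ] [ 0.4699 -0.1233  0.068 ]
193 [ 0.4282 -0.098   0.068 ] [ 0.4288 -0.124   0.068 ]
197 [ 0.4315 -0.0979  0.068 ] [ 0.4321 -0.124   0.068 ]
203 [ 0.4365 -0.0977  0.068 ] [ 0.4371 -0.124   0.068 ]
230 [ 0.4599 -0.0968  0.068 ] [ 0.4605 -0.1239  0.068 ]
236 [ 0.4653 -0.0966  0.068 ] [ 0.4659 -0.1239  0.068 ]
```

The handle is at about (0.450, -0.110), its top 68 mm above the bench. I descend onto it.

```bash

python3 jog.py '[[-0.003,-0.005,0.025,0,0,0],[-0.003,-0.005,0.05,0,0,0],[-0.003,-0.005,0.075,0,0,0],[-0.003,-0.005,0.095,0,0,0],[-0.003,-0.005,0.101,0,0,0]]' 0.06 | egrep 'pos|ft|gap'
python3 jog.py '[[0,0,0,0,0,0],[0,0,0,0,0,0]]' | egrep 'time|pos|ft|gap'
```

```text
tool_pos: [0.451, -0.1131, 0.0393]
ft_force: [-0.5, 0.3, -0.3]
finger_gap: 0.06
time: 15.15
tool_pos: [0.4526, -0.1137, 0.0416]
ft_force: [0.3, 0.2, -0.2]
finger_gap: 0.06
```

```bash

python3 jog.py '[[0,0,0.002,0,0,0],[0,0,0.002,0,0,0],[0,0,0.002,0,0,0],[0,0,0.002,0,0,0],[0,0,0.002,0,0,0]]' 0.02 35 | egrep 'pos|ft|gap|grip'
python3 jog.py '[[0,0,0,0,0,0],[0,0,0,0,0,0],[0,0,0,0,0,0]]' | egrep 'time|pos|ft|gap|grip'
```

```text
tool_pos: [0.4527, -0.113, 0.0397]
ft_force: [0.1, 1.8, 6.1]
finger_gap: 0.0288
gripper_force: 36.4
time: 15.95
tool_pos: [0.4527, -0.113, 0.0397]
ft_force: [-0.6, 1.7, 6.2]
finger_gap: 0.0287
gripper_force: 36.4
```

The tab is squeezed (gap about 29 mm). Next I slide the jaw.

```bash

python3 jog.py '[[-0.005,0,0,0,0,0],[-0.013,0,0,0,0,0],[-0.021,0,0,0,0,0],[-0.029,0,0,0,0,0],[-0.037,0,0,0,0,0]]' | egrep 'pos|ft|gap|grip'
python3 jog.py '[[-0.004,0,0,0,0,0],[-0.008,0,0,0,0,0],[-0.008,0,0,0,0,0]]' | egrep 'pos|ft|gap|grip'
python3 jog.py '[[-0.002,0,0,0,0,0],[-0.002,0,0,0,0,0]]' | egrep 'time|pos|ft|gap|grip'
```

```text
tool_pos: [0.4896, -0.1121, 0.0398]
ft_force: [-0.5, 1.3, 6.2]
finger_gap: 0.0289
gripper_force: 36.7
tool_pos: [0.4981, -0.1119, 0.0398]
ft_force: [0.4, 1.0, 6.2]
finger_gap: 0.0284
gripper_force: 36.6
time: 16.95
tool_pos: [0.4997, -0.1118, 0.0397]
ft_force: [0.7, 0.9, 6.5]
finger_gap: 0.0285
gripper_force: 36.7
```

```bash
for i in 1; do
python3 jog.py '[[-0.0015,0,0,0,0,0],[-0.0015,0,0,0,0,0]]' | egrep 'pos|ft'
python3 jog.py '[[-0.0015,0,0,0,0,0],[-0.0015,0,0,0,0,0]]' | egrep 'pos|ft'
python3 jog.py '[[-0.0015,0,0,0,0,0],[-0.0015,0,0,0,0,0]]' | egrep 'pos|ft'
done
```

```text
tool_pos: [0.5011, -0.1118, 0.0398]
ft_force: [-0.2, 1.0, 6.8]
tool_pos: [0.5025, -0.1117, 0.0397]
ft_force: [-0.3, 0.8, 6.7]
tool_pos: [0.504, -0.1117, 0.0398]
ft_force: [-0.5, 1.8, 6.2]
```

```bash
for i in 1; do
python3 jog.py '[[-0.001,0,0,0,0,0],[-0.001,0,0,0,0,0]]' | egrep 'pos|ft'
python3 jog.py '[[-0.001,0,0,0,0,0],[-0.001,0,0,0,0,0]]' | egrep 'pos|ft'
python3 jog.py '[[-0.001,0,0,0,0,0],[-0.001,0,0,0,0,0]]' | egrep 'pos|ft'
done
python3 - <<'E'
from h import *
w=grab('wrist','w12');p,R,o=tool()
# jaw face top vs barrel near edge along x, centre column
G=w['image'].astype(int).sum(2)
for X in([.5795,-.109,.0265],[.5795,-.109,.06],[.579,-.109,.05]): print(proj(w,X))
print(G[200:330:2,316].tolist())
E
```

```text
tool_pos: [0.505, -0.1117, 0.0397]
ft_force: [-1.2, 1.2, 6.1]
tool_pos: [0.506, -0.1116, 0.0397]
ft_force: [-0.0, 1.7, 7.2]
tool_pos: [0.5067, -0.1116, 0.0397]
ft_force: [-2.2, 1.6, 8.4]
[320.48464268 338.91580607]
[321.27718418 383.73640992]
[321.03297309 368.02830238]
[168, 162, 169, 174, 175, 166, 175, 177, 160, 83, 88, 88, 76, 89, 75, 80, 77, 88, 80, 79, 87, 72, 75, 88, 90, 85, 83, 77, 75, 66, 92, 166, 154, 179, 156, 177, 140, 158, 182, 183, 184, 173, 182, 165, 162, 175, 175, 172, 162, 185, 160, 165, 152, 178, 161, 171, 167, 160, 173, 172, 159, 167, 161, 150, 169]
```

```bash
for i in 1; do
python3 jog.py '[[-0.001,0,0,0,0,0],[-0.001,0,0,0,0,0]]' | egrep 'pos|ft|gap'
python3 jog.py '[[-0.001,0,0,0,0,0],[-0.001,0,0,0,0,0]]' | egrep 'pos|ft|gap'
done
python3 - <<'E'
from h import *
p,R,o=tool();print(p,o['time'])
for n in('scene','top'): grab(n,n[0]+'12')
s=ld('s12');im=s['image'].astype(int).sum(2)
u,v=proj(s,[.6003,-.108,.152]).astype(int)
for y in range(v-10,v+34,4): print(y,u-25,''.join('#' if x<150 else ('+' if x<330 else '.') for x in im[y,u-25:u+30]))
E
```

```text
tool_pos: [0.5075, -0.1116, 0.0397]
ft_force: [-2.8, 1.0, 8.6]
finger_gap: 0.0285
tool_pos: [0.5076, -0.1116, 0.0397]
ft_force: [-6.1, 0.7, 11.1]
finger_gap: 0.0285
[ 0.50764115 -0.11160348  0.03969691] 18.6
186 251 ++++++++..............+++++++++##+++##++++##++.........
190 251 ++++++++...............+++++#####+++###++++++..........
194 251 +++++++...........+++++.......++##+++++++++++..........
198 251 +++++............+#+............+##++++++++++..........
202 251 +++++.............+#++........++###++++++++............
206 251 ++++................+##############+++.................
210 251 +++.................++##############+..................
214 251 +++.................+++#############+..................
218 251 +++...................+#############++.................
222 251 ++....................+++++###+++++++++................
226 251 +.....................+++########+++###+...............
```

The jaw is snug against the barrel: hard contact at x = 0.5076. I release the tab.

```bash

python3 jog.py '[[0,0,0,0,0,0],[0,0,0,0,0,0],[0,0,0,0,0,0],[0,0,0,0,0,0]]' 0.06 | egrep 'pos|ft|gap|grip'
python3 jog.py '[[0,0,-0.03,0,0,0],[0,0,-0.07,0,0,0],[0,0,-0.11,0,0,0],[0.01,0,-0.15,0,0,0],[0.02,0,-0.18,0,0,0]]' | egrep 'pos|ft|gap'
python3 jog.py '[[0.03,0,0,0,0,0],[0.06,0,0,0,0,0],[0.06,0,0,0,0,0]]' | egrep 'pos|ft|gap'
python3 - <<'E'
from h import *
p,R,o=tool();print(p,o['time'])
w=grab('wrist','w13');t=grab('top','t13');s=grab('scene','s13')
G=w['image'].astype(int).sum(2)
for z in(.068,): print([proj(w,[.505,y,z]).round(0).tolist() for y in(-.127,-.091)])
v,u=int(proj(w,[.503,-.11,.068])[1]),300
for k in range(-8,10,5): print(v+k,G[v+k,285:350].tolist())
im=w['image'].astype(int);print('barrel top w',proj(w,[.601,-.108,.152]))
E
```

```text
tool_pos: [0.5077, -0.1119, 0.0379]
ft_force: [-0.6, -0.6, -0.1]
finger_gap: 0.06
gripper_force: 0.0
tool_pos: [0.4882, -0.1126, 0.2209]
ft_force: [0.0, 0.2, 0.6]
finger_gap: 0.0602
tool_pos: [0.4256, -0.1138, 0.2178]
ft_force: [-0.6, -0.1, -0.6]
finger_gap: 0.0598
[ 0.42562776 -0.11380973  0.21779503] 19.9
[[305.0, 252.0], [336.0, 252.0]]
242 [626, 625, 626, 633, 632, 447, 341, 346, 343, 352, 341, 331, 281, 289, 296, 245, 247, 318, 294, 173, 140, 200, 213, 217, 212, 216, 218, 214, 141, 129, 117, 104, 126, 111, 124, 108, 104, 102, 107, 113, 118, 115, 112, 85, 27, 12, 44, 39, 42, 37, 51, 165, 223, 229, 460, 531, 559, 569, 596, 623, 642, 638, 643, 646, 637]
247 [626, 618, 625, 629, 639, 441, 350, 337, 352, 342, 336, 328, 513, 559, 560, 567, 382, 301, 342, 187, 140, 194, 212, 197, 202, 203, 210, 209, 172, 198, 210, 219, 227, 223, 240, 217, 221, 232, 218, 217, 219, 216, 212, 153, 76, 54, 52, 64, 54, 78, 81, 176, 230, 245, 476, 539, 554, 553, 534, 611, 633, 637, 641, 648, 638]
252 [618, 630, 627, 629, 629, 438, 338, 344, 338, 345, 338, 314, 494, 544, 553, 581, 428, 584, 636, 361, 140, 172, 202, 203, 214, 212, 221, 231, 186, 202, 268, 295, 250, 252, 284, 258, 249, 287, 247, 246, 278, 247, 237, 218, 106, 49, 52, 71, 64, 74, 81, 243, 290, 266, 488, 552, 558, 602, 640, 640, 641, 639, 643, 638, 643]
257 [630, 624, 628, 629, 626, 445, 341, 340, 346, 336, 339, 309, 495, 539, 556, 547, 436, 592, 628, 518, 277, 191, 209, 205, 220, 225, 217, 219, 210, 183, 233, 231, 242, 219, 258, 243, 242, 247, 254, 243, 239, 249, 242, 355, 229, 95, 49, 61, 59, 72, 75, 237, 283, 288, 505, 554, 546, 574, 620, 639, 639, 637, 633, 639, 637]
barrel top w [320.23671119 379.94053106]
```

The handle spans 31.5 px against 31 px expected for 36 mm, so the tab has sprung back. Final check: barrel top and bystanders.

```bash
python3 - <<'E'
from h import *
s,t=ld('s13'),ld('t13');out=[]
for d in(s,t):
    im=d['image'].astype(int);G=im.sum(2);u,v=proj(d,[.601,-.108,.152]).astype(int)
    m=((G>330)).astype(np.uint8);n,l,st,c=cv2.connectedComponentsWithStats(m[v-25:v+26,u-25:u+26],connectivity=4);k=l[25,25];print(st[k],c[k]+[u-25,v-25]);out.append((d,*(c[k]+[u-25,v-25])))
    print(plane(*out[-1],.151))
print('tri',tri(*out))
for n in('top','scene'):
    a=ld(n+'0')['image'].astype(int);b=ld(n[0]+'13')['image'].astype(int)
    for nm,X in dict(eyepiece=(.45,.1,.04),spool=(.54,.36,.04),cup=(.68,-.4,.03),driver=(.48,-.38,.01)).items():
        u,v=proj(t if n=='top' else s,X).astype(int);df=abs(a-b).sum(2)[v-22:v+22,u-22:u+22];print(n,nm,(df>120).sum())
E
```

```text
[20 21 12 11 94] [276.69148936 198.17021277]
[ 0.6027272  -0.10639696  0.151     ]
[19 20 11 10 87] [373.86206897 174.3908046 ]
[ 0.60327889 -0.10521124  0.151     ]
tri [ 0.6032112  -0.10566369  0.15185602]
top eyepiece 0
top spool 0
top cup 0
top driver 87
scene eyepiece 0
scene spool 0
scene cup 0
scene driver 31
```

```bash
python3 -c "
from plant import robot
print(robot.hand_in())"
```

```text
the job is handed in; nothing more can be done
None
```

I handed the job in at about 20 s: the barrel stands upright in the corner, on the nest to within about 1 mm by the cameras, with the jaw snug against it and the tab sprung back. The eyepiece, spool and cup did not move; I took small image changes near the screwdriver for the arm's shadow and did not check them further.

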